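# Return the loose relays through the sprung flap

### The job

Lift the white tray by its black grip without spilling, push the blue return box's spring flap open with the tray's front rim and, keeping the nose in the mouth so that it holds the flap open, tip all four blue relays into that box. Keep the flap held open until all four have dropped in, then let it spring shut and stand the empty tray upright back on the green mat and let go. Leave the orange box's flap and the other things on the bench alone.

Things in the scene. Friction and masses are not known exactly. Their poses are not given: they have to be found in the camera images.
- tray_grip (a point): Point to grip the white tray: in the black rubber grip plate standing upright inside the tray's rear half on its centre line, 44 mm long (x), 10 mm thick (y), top 81 mm above the tray's underside. The point lies 65 mm above the underside, 40 mm behind the tray's middle, 105 mm behind the nose edge. Axes: x to the nose, z up.
- tray_centre (a point): Middle of the white scoop tray, half-way up its walls (17.5 mm above its underside). Tray 130 mm long (x), 72 mm wide (y), 3 mm floor, 3 mm thick side walls 35 mm high along the whole length, back wall 37 mm high; the +x end (nose) is open, without a lip. 0.10 to 0.21 kg. Axes as tray_grip.
- tray_nose (a point): Middle of the tray's open front edge, on the top face of its floor (3 mm above the underside, 65 mm ahead of the tray's middle). Axes as tray_grip.
- mat: Thin green bench mat, fixed, 200 mm (its x) by 140 mm (y), 3 mm thick; origin at the centre of its underside. The tray starts on it and must finish on it.
- box_blue: Grey return box with blue flap and blue panels, fixed; the relays belong in it. 150 mm deep (x), 130 wide (y), 136 tall; origin at the centre of its underside. The mouth faces its -x; parts are tipped towards +x. Front wall 80 mm high (lip at x=-75, z=80); from there the mouth, 102 mm wide, slopes up and back at 45 degrees to the hinge (x=-19, z=136). Hollow down to a 4 mm floor.
- box_orange: Grey return box with orange flap and orange panels, fixed; for other stock, not to be used. 150 mm deep (x), 130 wide (y), 136 tall; origin at the centre of its underside. The mouth faces its -x; parts are tipped towards +x. Front wall 80 mm high (lip at x=-75, z=80); from there the mouth, 102 mm wide, slopes up and back at 45 degrees to the hinge (x=-19, z=136). Hollow down to a 4 mm floor.
- flap_blue (a joint): Spring flap of the blue box: blue plate 96 mm wide, 78 mm long, 3 mm thick, filling the sloping mouth. Hinged along the mouth's upper edge, swings inward only. 0 = shut, positive = pushed inward (rad), 0.79 = hanging straight down, stop at 1.25. A weak spring (0.025 N m shut, 0.065 N m at 0.8 rad: about 1 N at the tray's rim) shuts it again.
- flap_orange (a joint): Spring flap of the orange box: orange plate 96 mm wide, 78 mm long, 3 mm thick, filling the sloping mouth. Hinged along the mouth's upper edge, swings inward only. 0 = shut, positive = pushed inward (rad), 0.79 = hanging straight down, stop at 1.25. A weak spring (0.025 N m shut, 0.065 N m at 0.8 rad: about 1 N at the tray's rim) shuts it again.
- relay0_centre (a point): Centre of relay 1 of 4, a loose blue block 18 x 14 x 13 mm, 12 g, lying on the floor of the tray ahead of the grip. It slides on the tray's smooth plastic once the floor slopes by some 18 to 26 degrees.
- relay1_centre (a point): Centre of relay 2 of 4, a loose blue block 18 x 14 x 13 mm, 12 g, lying on the floor of the tray ahead of the grip. It slides on the tray's smooth plastic once the floor slopes by some 18 to 26 degrees.
- relay2_centre (a point): Centre of relay 3 of 4, a loose blue block 18 x 14 x 13 mm, 12 g, lying on the floor of the tray ahead of the grip. It slides on the tray's smooth plastic once the floor slopes by some 18 to 26 degrees.
- relay3_centre (a point): Centre of relay 4 of 4, a loose blue block 18 x 14 x 13 mm, 12 g, lying on the floor of the tray ahead of the grip. It slides on the tray's smooth plastic once the floor slopes by some 18 to 26 degrees.
- multimeter: Bystander: yellow handheld multimeter lying flat, 160 x 80 x 41 mm; loose, to be left where it is.
- driver: Bystander: red-handled screwdriver lying, 190 mm; loose, to be left where it is.
- spool: Bystander: grey metal solder spool, 60 mm across, 50 mm high; loose, to be left where it is.
- flux_jar: Bystander: small jar, 50 mm across, 55 mm high; loose, to be left where it is.
Things that resemble listed ones, but are neither listed nor needed, are in the scene too. Of the things shaped like the part that bears tray_grip, the white one is meant.

How it is judged:
By the outcome, as a careful person would: the job done as asked, in the order asked, and still so for the second after the job is handed in, with the robot touching nothing.
It also fails if it takes over 64 s, if anything falls off the work surface, if the arm or the gripper's body presses on something with over 40 N, if the wrist force passes 120 N, or if a joint passes its speed limit or range.

### The arm

A 6-joint arm with a two-finger parallel gripper is mounted at the origin on the work surface. World frame = base frame: x ahead of the robot, y to its left, z up, the work surface at z = 0. Lengths are in m, angles in rad, forces in N, time in s.
With the tool pointing down it reaches from about 0.25 to 0.85 m from the base axis. Payload 12.5 kg.
Tool frame: the origin (TCP) lies at the very end of the fingers, on their centre line; the grasp point (between the pads) lies 19 mm behind it; z points along the fingers, y is the line along which they close (so a half turn about z gives the same grasp; the last joint's range is limited). The gripper opens to 93 mm and grips with 3 to 60 N. Pads are 15 mm wide; open, the fingers measure 128 mm over their backs; the gripper's body (75 mm by 188 mm) begins 65 mm behind the grasp point.
Start: joints at [-1.292, 0.351, 1.652, -0, 1.139, -0.085], TCP at [0.196, -0.514, 0.219] pointing down, gripper open.
Joint ranges: [-2.75, 2.75], [-0.79, 2.1], [0.01, 2.65], [-1.57, 4.71], [0.07, 3.14], [-2.87, 2.87]. Speed limits (rad/s): [2.22, 2.22, 2.79, 3.14, 3.14, 3.14].

### API

Orientations are given as [roll, pitch, yaw] about the fixed x, y, z axes, in that order (R = Rz(yaw) Ry(pitch) Rx(roll)).
In Python, from bench import status, vision, finish_job, nets gives the robot as it stands.
- The arm moves only by the tool step_arm, never from a script. Its argument "steps" is text: rows parted by semicolons, each of 5 numbers parted by spaces: the opening in per cent of the stroke, from 0 (shut) to 100 (fully open), then the shift along the world's x, y, z in mm, then the turn about the world's z in rad. In form: gripper dx dy dz yaw; .... A call has 1 to 10 rows; each row is the pose to reach, as a shift and turn from the pose commanded when the call began; what a row does not reach only later rows make up. A row lasts 1/12 s, in which the tool goes at most 41.7 mm and 7.16 degrees, less where a joint would pass 70% of its speed; a pose out of reach is approached as far as the arm can. A call with a gripper value outside its range is refused whole. The fingers move at their own pace and stop on an object; "squeeze" is the grip in N (left out, the last holds). Time passes only in rows, so rows that repeat a pose let the fingers close. It gives the time, the measured TCP pose, the force, the opening and the grip force at its end, in the units of the state.
- status.state(): the state, without advancing time (a new reading comes with each control period).
- vision.camera(name): name is "side" or "top" or "wrist"; returns a dict with "color" (420x560x3 uint8, red, green, blue), "K" (3x3 intrinsics, pixels), "dist_coeffs" ([k1, k2, p1, p2, k3] as OpenCV has them; the pictures are not rectified), "world_to_cam" (4x4, takes a point from world to camera coordinates); the wrist camera has in their place "T_tool_cam" (4x4, takes a point from camera to tool coordinates, whose origin is the TCP and whose axes are the flange's). Camera axes: x right, y up, looking along -z (the intrinsics and any distortion apply to the point x, -y, -z); pixel columns grow to the right and rows downward; lengths in m; the calibration is good to about 2 mm. A picture is of the moment at which its call begins: read the wrist's pose just before it. There is no depth.
- finish_job(): hands the job in; it is judged then, once.
Trained networks look in a picture, given as the dict that the camera call returned (one of the last four; its "shot" number tells which), for a name from the list of things; names that differ only in an ending like _2 or _b are one class to them, and where a whole thing is asked for, a point or a joint stands for the part that bears it (a point fixed in the world has none). Each returns a list of dicts, best first, with "conf" (0 to 1); they miss things now and then, are a little off and sometimes report something else, mostly with a low value. They report only what shows in the picture. A call takes as long as a camera call. They do not tell look-alikes from the thing itself.
- nets.search_frame(name, picture): "location" ([x, y, z] in m, in world coordinates, good to about 4 mm: the middle of the surface that is visible of it).
- nets.outline_of(name, picture): "mask" (420x560 bool, what is visible of it).
- nets.mark_of(name, picture): "location" ([x, y, z] in m, in world coordinates, good to about 4 mm: a listed point, or the origin of a listed thing).
The state is a dict: "time_s": time; "joints": joint angles; "joint_vel": joint speeds; "joint_efforts": joint torques, N m; "eef_pos": TCP position; "orientation": TCP orientation; "force": force on the tool from outside, world axes, zero at the start; "moment": the same for the moment, N m; "opening": finger opening in m; "grip_force": force on a finger pad.
Only numpy, scipy, OpenCV 4.12 (cv2) and the standard library are available. Lean on these libraries where they do the work, as an engineer would, in place of code of your own. Each camera call takes 0.05 s, during which the arm holds its last target. There are 200 camera calls.

## Working session

There is one attempt and no reset: what is moved stays moved. The work goes in short steps, Python scripts to look and compute and a tool call to move; the robot and the scene stay as the last step left them, time stands still between calls to the robot, and variables do not carry over. Pictures are saved under pics/ and viewed, at most 10 in all, crops included, and the job is handed in when it is done.

Besides the shell and the picture viewer there is one more tool, called after "Call:" as name(argument=value, ...), one argument or row to a line, values as JSON. step_arm: Moves the arm, as the interface text tells. Its arguments: {"type":"object","properties":{"steps":{"type":"string"},"squeeze":{"type":"number"}},"required":["steps"]}

```bash
mkdir -p pics; cat > h.py <<'E'
from bench import status, vision, finish_job, nets
import numpy as np, cv2
def save(p,n,crop=None,s=1):
    im=p["color"][:,:,::-1]
    if crop: a,b,c,d=crop; im=im[b:d,a:c]
    cv2.imwrite("pics/"+n,cv2.resize(im,None,fx=s,fy=s,interpolation=cv2.INTER_CUBIC))
def px(p,X):
    X=np.atleast_2d(X); c=(p["world_to_cam"]@np.c_[X,np.ones(len(X))].T)[:3]
    c=np.array([c[0],-c[1],-c[2]]).T
    return cv2.projectPoints(c,np.zeros(3),np.zeros(3),np.array(p["K"],float),np.array(p["dist_coeffs"],float))[0][:,0]
E
python3 - <<'E'
from h import *
t=vision.camera("top"); s=vision.camera("side")
a=np.hstack([t["color"],s["color"]])[:,:,::-1]
save(t,"t0.png",s=1.4); save(s,"s0.png",s=1.4)
for n in ["tray_grip","tray_nose","tray_centre","mat","box_blue","box_orange","relay0_centre","multimeter","spool","flux_jar","driver"]:
    for nm,p in (("T",t),("S",s)):
        print(n,nm,[(round(d["conf"],2),np.round(d["location"],3).tolist(),px(p,d["location"])[0].astype(int).tolist()) for d in nets.mark_of(n,p)[:5]])
print(status.state()["time_s"])
E
```

```text
tray_grip T [(0.98, [0.451, -0.251, 0.067], [339, 235]), (0.18, [0.56, 0.401, 0.002], [109, 197])]
tray_grip S [(0.7, [0.304, -0.486, 0.063], [368, 168]), (0.58, [0.453, -0.249, 0.07], [314, 192])]
tray_nose T [(0.72, [0.32, -0.598, 0.006], [461, 287]), (0.58, [0.471, -0.149, 0.007], [300, 231])]
tray_nose S [(0.94, [0.472, -0.147, 0.008], [301, 226]), (0.81, [0.32, -0.593, 0.001], [362, 172]), (0.31, [0.462, -0.214, 0.019], [309, 212]), (0.3, [0.454, -0.251, 0.07], [314, 192])]
tray_centre T [(0.63, [0.465, -0.21, 0.021], [322, 232]), (0.45, [0.449, -0.176, 0.014], [309, 238])]
tray_centre S [(0.87, [0.309, -0.527, 0.017], [365, 176]), (0.56, [0.461, -0.21, 0.021], [309, 212])]
mat T [(0.93, [0.476, -0.211, 0.004], [321, 230])]
mat S [(0.84, [0.473, -0.211, -0.006], [305, 220])]
box_blue T [(0.68, [0.447, 0.232, 0.001], [165, 237]), (0.3, [0.477, -0.207, 0.015], [321, 229])]
box_blue S []
box_orange T []
box_orange S [(0.64, [0.65, 0.212, 0.003], [195, 300])]
relay0_centre T [(0.45, [0.48, -0.206, 0.013], [320, 228])]
relay0_centre S [(0.61, [0.478, -0.206, 0.013], [303, 214])]
multimeter T [(0.87, [0.73, -0.04, -0.001], [263, 143]), (0.71, [0.652, 0.21, -0.001], [177, 168])]
multimeter S []
spool T [(0.57, [0.56, 0.402, 0.001], [109, 197]), (0.24, [0.646, 0.212, -0.002], [176, 169])]
spool S []
flux_jar T [(0.61, [0.452, -0.418, 0.004], [395, 239])]
flux_jar S [(0.68, [0.45, -0.417, -0.002], [321, 189])]
driver T [(0.57, [0.696, -0.225, 0.002], [326, 156])]
driver S [(0.68, [0.701, -0.221, 0.001], [232, 207])]
1.2
```

View pics/t0.png

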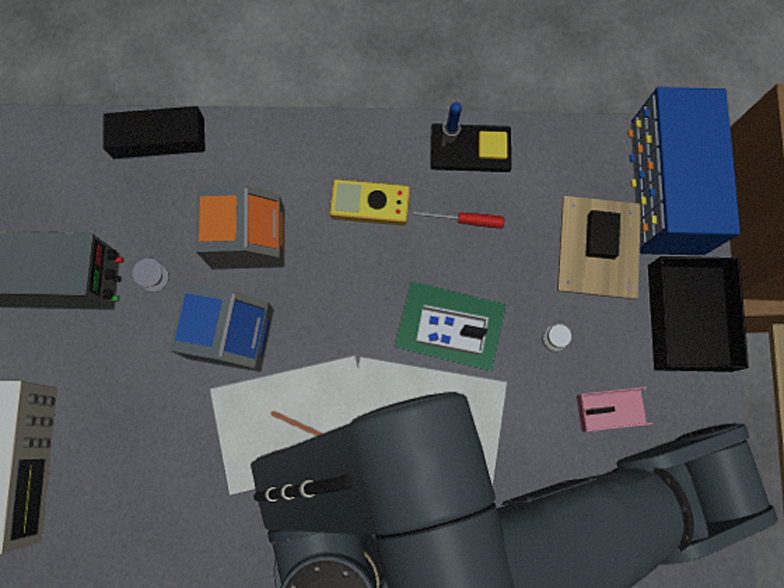

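View pics/s0.png

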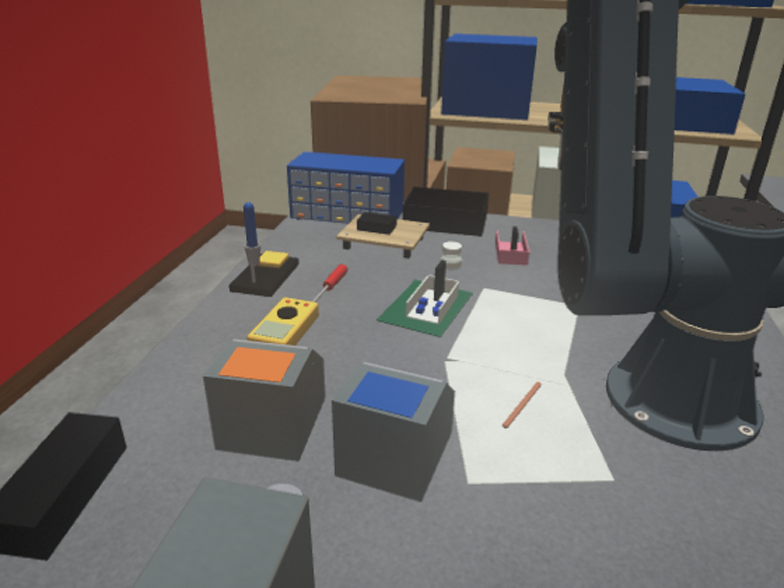

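The top view (scaled ×1.4) shows the tray candidates. The white tray is on the green mat at (452,329), with its black grip at (474,330) and its nose pointing left. A pink look-alike tray sits at (612,410). The black block on the board at (602,234) and the black bin at (698,314) could also be mistaken for it. I choose the white tray. The blue box is at (222,330) and the orange one at (240,230); both mouths face right (-y).

```bash
python3 - <<'E'
from h import *
from scipy.optimize import least_squares
t=vision.camera("top"); s=vision.camera("side")
def ray(p,uv,z):
    n=cv2.undistortPoints(np.array(uv,float).reshape(-1,1,2),np.array(p["K"],float),np.array(p["dist_coeffs"],float))[:,0]
    T=np.linalg.inv(p["world_to_cam"]); d=np.c_[n[:,0],-n[:,1],-np.ones(len(n))]@T[:3,:3].T; o=T[:3,3]
    return o+d*((z-o[2])/d[:,2])[:,None]
c=t["color"].astype(int)
m=((c[:,:,2]-c[:,:,0]>60)&(c[:,:,2]-c[:,:,1]>30)).astype(np.uint8); m[:, :100]=0; m[:,230:]=0
n,l,st,ce=cv2.connectedComponentsWithStats(m)
for i in range(1,n):
    if st[i,4]<150: continue
    cn=cv2.findContours((l==i).astype(np.uint8),0,2)[0][0]; b=cv2.boxPoints(cv2.minAreaRect(cn))
    print(st[i],ce[i]); print("px",b.round(1).tolist()); print("z.136",ray(t,b,.136).round(4).tolist(), "cen z.108", ray(t,ce[i],.108).round(3))
w=(c.min(2)>130).astype(np.uint8); w[:,:290]=0;w[:,355:]=0;w[:215]=0;w[255:]=0
# mat
for nm,mm in (("mat",((c[:,:,1]-c[:,:,0]>25)&(c[:,:,1]-c[:,:,2]>8)).astype(np.uint8)),("tray",w)):
    if nm=="mat": mm=cv2.morphologyEx(mm,cv2.MORPH_CLOSE,np.ones((25,25)))
    n,l,st,ce=cv2.connectedComponentsWithStats(mm); i=1+st[1:,4].argmax()
    cn=max(cv2.findContours((l==i).astype(np.uint8),0,2)[0],key=cv2.contourArea); b=cv2.boxPoints(cv2.minAreaRect(cn))
    print(nm,st[i],ray(t,b,.003 if nm=="mat" else .02).round(4).tolist())
for n in ["relay0_centre","flap_blue","box_blue"]:
    for p in (t,s): print(n,[(round(d["conf"],2),np.round(d["location"],3).tolist()) for d in nets.search_frame(n,p)[:6]])
save(t,"c0.png",(110,190,370,275),3)
print(status.state()["eef_pos"],status.state()["orientation"])
E
```

```text
[125 210  34  38 912] [141.3125     228.16118421]
px [[124.5, 242.39999389648438], [132.10000610351562, 208.10000610351562], [158.0, 213.89999389648438], [150.39999389648438, 248.1999969482422]]
z.136 [[0.4105, 0.3084, 0.136], [0.5009, 0.2956, 0.136], [0.487, 0.2266, 0.136], [0.3971, 0.2403, 0.136]] cen z.108 [[0.453 0.275 0.108]]
[160 215  29  41 735] [173.52244898 235.17959184]
px [[159.5, 250.39999389648438], [167.39999389648438, 214.89999389648438], [189.39999389648438, 219.8000030517578], [181.5, 255.3000030517578]]
z.136 [[0.3919, 0.2166, 0.136], [0.485, 0.2021, 0.136], [0.4733, 0.1441, 0.136], [0.3807, 0.1594, 0.136]] cen z.108 [[0.436 0.188 0.108]]
mat [ 282  201   79   64 3400] [[0.4253, -0.0969, 0.003], [0.5611, -0.1282, 0.003], [0.5147, -0.3252, 0.003], [0.3807, -0.2904, 0.003]]
tray [298 221  48  31 721] [[0.4363, -0.1399, 0.02], [0.4987, -0.1512, 0.02], [0.4756, -0.2819, 0.02], [0.4136, -0.2694, 0.02]]
relay0_centre []
relay0_centre [(0.25, [0.476, -0.169, 0.018])]
flap_blue [(0.66, [0.435, 0.186, 0.108])]
flap_blue []
box_blue [(0.84, [0.44, 0.227, 0.134])]
box_blue [(0.59, [0.442, 0.304, 0.105]), (0.19, [0.715, -0.029, 0.03])]
[ 0.19571713 -0.51398561  0.21863962] [3.14155417e+00 1.44368463e-05 3.63805281e-01]
```

View pics/c0.png

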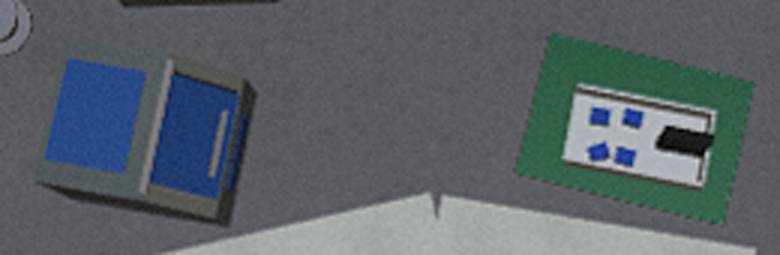

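The crop confirms the white tray with four blue relays and its black grip, and the blue box beside it. Box yaw is about 80.6°, tray yaw about 79.8°, grip at about (0.452, -0.250). I'll move above it.

Call:
step_arm(
  steps="100 40 40 0 0.115; 100 70 70 0 0.23; 100 100 100 0 0.345; 100 128 132 0 0.46; 100 156 160 0 0.575; 100 184 188 0 0.69; 100 212 216 -20 0.805; 100 240 244 -40 0.92; 100 256 264 -60 1.029; 100 256 264 -75 1.029",
  squeeze=40,
)

```text
time_s: 2.43
eef_pos: [0.4541, -0.2466, 0.1427]
orientation: [3.141, -0.0, 1.403]
force: [0.1, -0.2, -0.4]
opening: 0.0927
grip_force: 0.0
```

Call:
step_arm(
  steps="100 0 0 0 0;100 0 0 0 0;100 0 0 0 0",
)

```text
time_s: 2.68
eef_pos: [0.4517, -0.251, 0.1448]
orientation: [3.14, 0.001, 1.391]
force: [-0.4, 0.3, -0.3]
opening: 0.0934
grip_force: 0.0
```

```bash
python3 - <<'E'
from h import *
from scipy.spatial.transform import Rotation as R
s=status.state(); w=vision.camera("wrist"); save(w,"w1.png",s=1.2)
T=np.eye(4); T[:3,:3]=R.from_euler("xyz",s["orientation"]).as_matrix(); T[:3,3]=s["eef_pos"]
print(s["eef_pos"],s["orientation"],s["time_s"])
w["world_to_cam"]=np.linalg.inv(T@np.array(w["T_tool_cam"]))
print("cam",(T@np.array(w["T_tool_cam"]))[:3,3])
for n in ["tray_grip","tray_nose"]+["relay%d_centre"%i for i in range(1)]: print(n,[(round(d["conf"],2),np.round(d["location"],4).tolist()) for d in nets.mark_of(n,w)[:5]])
for X in ([.452,-.25,.068],[.452,-.25,.084],[.4706,-.1467,.006]): print(px(w,X)*1.2)
E
```

```text
[ 0.4517286  -0.25098071  0.14475285] [3.14048026e+00 6.61696082e-04 1.39148122e+00] 2.6833
cam [ 0.46613805 -0.16959399  0.310309  ]
tray_grip [(0.66, [0.4541, -0.2514, 0.0699])]
tray_nose [(0.97, [0.4689, -0.1495, 0.0049])]
relay0_centre [(0.59, [0.4823, -0.2068, 0.015])]
[[336.94441779 257.98960696]]
[[336.98781659 265.89456846]]
[[336.64975553 101.96640256]]
```

View pics/w1.png

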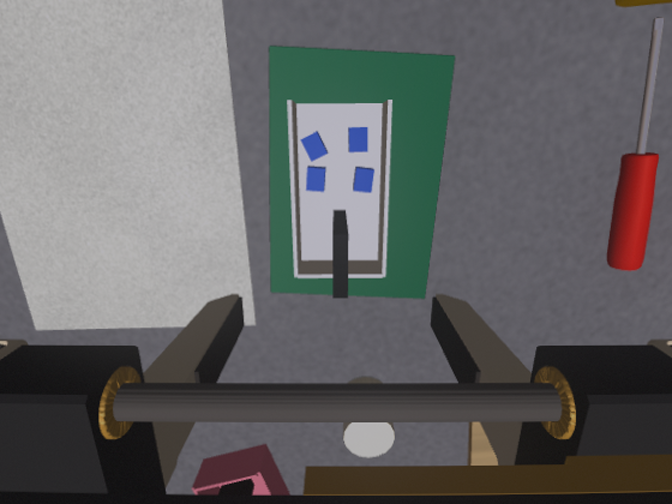

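The wrist picture shows the grip plate centred at column 340 (337 predicted) and the nose edge at row 102, as predicted. The alignment is good, so I'll descend and grip.

Call:
step_arm(
  steps="100 1 0 -25 0;100 1 0 -50 0;100 1 0 -70 0;100 1 0 -84 0;100 1 0 -92 0;100 1 0 -94 0;100 1 0 -94 0;50 1 0 -94 0;15 1 0 -94 0;5 1 0 -94 0",
  squeeze=40,
)

```text
time_s: 3.72
eef_pos: [0.4531, -0.2503, 0.0504]
orientation: [3.14, 0.001, 1.393]
force: [0.7, -0.0, 0.8]
opening: 0.0772
grip_force: 0.0
```

Call:
step_arm(
  steps="5 0 0 0 0;5 0 0 0 0;5 0 0 0 0;5 0 0 0 0;5 0 0 0 0;5 0 0 0 0",
)

```text
time_s: 4.22
eef_pos: [0.4527, -0.25, 0.0496]
orientation: [-3.142, -0.0, 1.393]
force: [0.1, 0.3, 0.2]
opening: 0.0378
grip_force: 0.0
```

Fingers close at about 80 mm/s.

Call:
step_arm(
  steps="5 0 0 0 0;5 0 0 0 0;5 0 0 0 0;5 0 0 0 0;5 0 0 0 0;5 0 0 0 0;5 0 0 0 0",
)

```text
time_s: 4.8
eef_pos: [0.4528, -0.25, 0.0496]
orientation: [3.141, 0.0, 1.393]
force: [0.5, -0.8, -0.3]
opening: 0.01
grip_force: 40.0
```

Call:
step_arm(
  steps="5 0 0 2 0;5 0 0 5 0;5 0 0 10 0;5 0 0 16 0;5 0 0 22 0;5 0 0 27 0;5 0 0 30 0;5 0 0 30 0;5 0 0 30 0",
)

```text
time_s: 5.55
eef_pos: [0.4528, -0.25, 0.0798]
orientation: [3.141, 0.0, 1.393]
force: [-0.8, 0.4, -2.3]
opening: 0.01
grip_force: 40.0
```

```bash
python3 - <<'E'
from h import *
s=vision.camera("side"); save(s,"s2.png",(240,130,400,250),5)
for n in ["tray_grip","tray_nose"]: print(n,[(round(d["conf"],2),np.round(d["location"],4).tolist()) for d in nets.mark_of(n,s)[:3]])
E
```

```text
tray_grip [(0.8, [0.4525, -0.2479, 0.101]), (0.74, [0.3058, -0.4914, 0.0623])]
tray_nose [(0.79, [0.3208, -0.5935, 0.0009]), (0.66, [0.4678, -0.1472, 0.0344]), (0.31, [0.6996, -0.225, -0.0])]
```

View pics/s2.png

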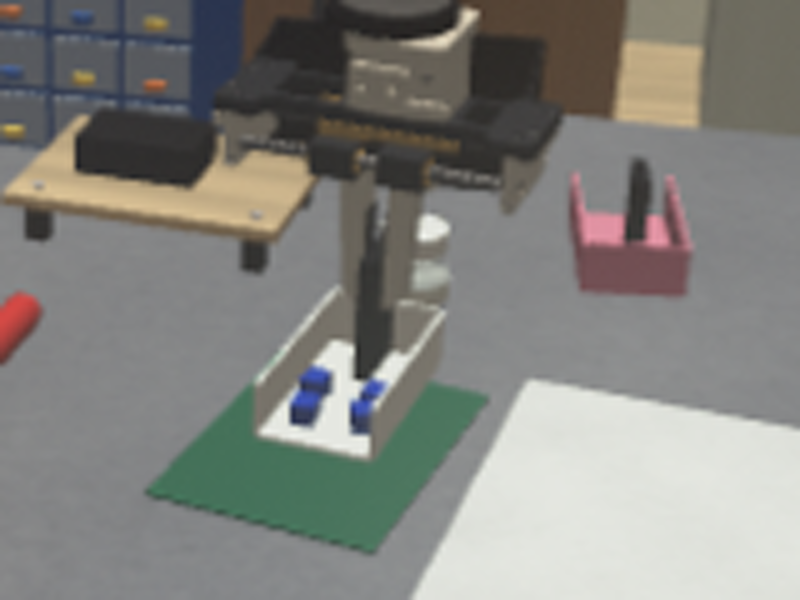

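The tray is held level with all four relays inside. I'll raise it and carry it towards the blue box.

Call:
step_arm(
  steps="5 0 0 5 0;5 0 4 13 0;5 -1 12 23 0;5 -3 24 34 0;5 -5 40 45 0;5 -7 60 54 0;5 -10 82 60 0;5 -13 106 62 0;5 -17 130 62 0;5 -20 154 62 0",
)

```text
time_s: 6.53
eef_pos: [0.4323, -0.0944, 0.1427]
orientation: [3.14, 0.0, 1.393]
force: [0.4, 1.1, -2.4]
opening: 0.0097
grip_force: 40.0
```

Call:
step_arm(
  steps="5 -3 24 0 0.002;5 -7 48 0 0.004;5 -10 71 0 0.006;5 -13 92 0 0.008;5 -15 109 0 0.01;5 -18 122 0 0.012;5 -19 131 0 0.013;5 -20 136 0 0.013;5 -20 137 0 0.013;5 -20 137 0 0.013",
)

```text
time_s: 7.37
eef_pos: [0.4128, 0.041, 0.1419]
orientation: [3.141, 0.0, 1.406]
force: [-0.2, 0.3, -2.7]
opening: 0.0099
grip_force: 40.0
```

```bash
python3 - <<'E'
from h import *
st=status.state(); print(st["eef_pos"],st["orientation"],st["opening"],st["force"])
s=vision.camera("side"); t=vision.camera("top")
a=s["color"][190:370,200:360]; b=t["color"][190:290,100:300]
im=np.hstack([cv2.resize(a,(400,450)),cv2.resize(b,(400,200))[list(range(200))+[199]*250]])[:,:,::-1]; cv2.imwrite("pics/m3.png",im)
for p in (s,t):
  for n in ["tray_grip","tray_nose","box_blue"]: print(n,[(round(d["conf"],2),np.round(d["location"],4).tolist()) for d in nets.mark_of(n,p)[:3]])
E
```

```text
[0.41280301 0.04099995 0.14187984] [3.14124689e+00 3.82604580e-05 1.40609891e+00] 0.009945042543171688 [-0.20464128  0.26937703 -2.69367631]
tray_grip [(0.88, [0.3028, -0.4893, 0.0617]), (0.85, [0.411, 0.044, 0.1633])]
tray_nose [(0.91, [0.4303, 0.1451, 0.0952]), (0.68, [0.3168, -0.5905, 0.0042])]
box_blue [(0.75, [0.4062, 0.1219, 0.1073]), (0.7, [0.4511, 0.2328, 0.0031])]
tray_grip [(0.68, [0.3091, -0.4887, 0.0629])]
tray_nose [(0.93, [0.3238, -0.5974, 0.0029])]
box_blue []
```

View pics/m3.png

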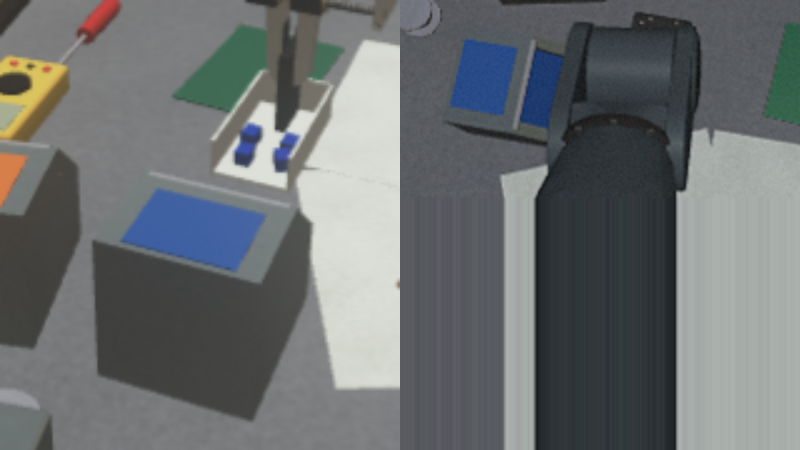

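```bash
python3 - <<'E'
from h import *
from scipy.spatial.transform import Rotation as R
s=status.state(); w=vision.camera("wrist")
T=np.eye(4); T[:3,:3]=R.from_euler("xyz",s["orientation"]).as_matrix(); T[:3,3]=s["eef_pos"]
w["world_to_cam"]=np.linalg.inv(T@np.array(w["T_tool_cam"]))
c=np.array([.445,.234,0]);a=np.radians(80.6);u=np.array([np.cos(a),np.sin(a),0]);v=np.array([-u[1],u[0],0])
w["color"]=w["color"].copy()
for lx,ly,z in [(-75,-65,80),(-75,65,80),(-75,-51,80),(-75,51,80),(-19,51,136),(-19,-51,136),(75,-65,136),(75,65,136)]:
    q=px(w,c+u*lx/1e3+v*ly/1e3+[0,0,z/1e3])[0]; print(q)
    if 0<q[0]<560 and 0<q[1]<420: cv2.circle(w["color"],tuple(int(i) for i in q),3,(255,255,0),1)
save(w,"w4.png",s=1.4)
for n in ["tray_nose","box_blue"]: print(n,[(round(d["conf"],2),np.round(d["location"],4).tolist()) for d in nets.mark_of(n,w)[:3]])
E
```

```text
[378.28813536  51.86053601]
[183.58040254  52.1582838 ]
[357.37406771  51.77921129]
[204.49250077  52.01301917]
[ 166.85305099 -107.07146438]
[ 394.94649059 -107.42441318]
[ 450.57172619 -395.6852835 ]
[ 110.57265017 -395.17346498]
tray_nose [(0.56, [0.4266, 0.1424, 0.0948])]
box_blue []
```

View pics/w4.png

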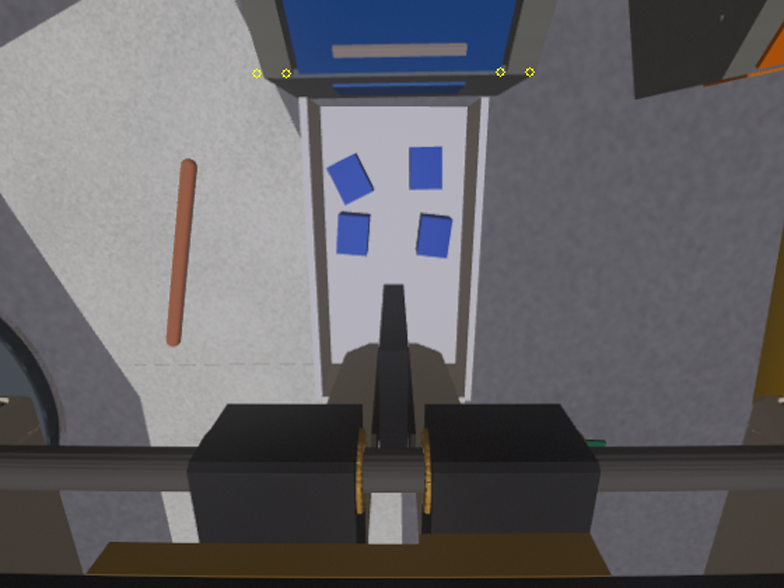

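The wrist view shows the tray with all four relays, nose edge near row 105 and the lip near row 74. The mouth is centred about column 402 and the tray about 396, so the box lies about 4 mm towards +x. I'll correct for that and enter.

Call:
step_arm(
  steps="5 2 3 0 0;5 4 8 0 0;5 5 15 0 0;5 6 22 0 0;5 8 30 0 0;5 9 37 0 0;5 10 44 0 0;5 11 50 0 0;5 12 54 0 0;5 13 57 0 0",
)

```text
time_s: 8.75
eef_pos: [0.4257, 0.0985, 0.1416]
orientation: [-3.141, 0.0, 1.406]
force: [-1.0, -0.9, -2.3]
opening: 0.0097
grip_force: 40.0
```

Call:
step_arm(
  steps="5 0 0 -2 0;5 0 0 -5 0;5 0 0 -8 0;5 0 0 -10 0;5 0 0 -12 0;5 0 0 -12 0",
)

```text
time_s: 9.25
eef_pos: [0.4255, 0.0978, 0.1292]
orientation: [-3.141, 0.0, 1.405]
force: [-0.2, -0.4, -1.7]
opening: 0.0097
grip_force: 40.0
```

Call:
step_arm(
  steps="5 0 0 -1 0;5 0 0 -2 0;5 0 0 -3 0;5 0 0 -3 0",
)

```text
time_s: 9.58
eef_pos: [0.4257, 0.098, 0.1265]
orientation: [-3.142, 0.0, 1.406]
force: [-0.4, -0.7, -2.4]
opening: 0.01
grip_force: 40.0
```

```bash
python3 - <<'E'
from h import *
st=status.state(); print(st["eef_pos"],st["force"],st["moment"],st["time_s"])
E
```

```text
[0.42570579 0.09798818 0.12651312] [-0.3742708  -0.73202297 -2.41427215] [-0.32093205 -0.0906653   0.01182376] 9.5833
```

Call:
step_arm(
  steps="5 0 0 -1 0;5 0 0 -2 0;5 0 0 -2 0;5 0 0 -2 0",
  squeeze=40,
)

```text
time_s: 9.92
eef_pos: [0.4258, 0.098, 0.1246]
orientation: [3.142, -0.0, 1.406]
force: [1.1, -0.5, -1.4]
opening: 0.0099
grip_force: 40.0
```

Call:
step_arm(
  steps="5 0 0 0 0;5 0 0 0 0;5 0 0 0 0;5 0 0 0 0",
  squeeze=8,
)

```text
time_s: 10.25
eef_pos: [0.4258, 0.098, 0.1247]
orientation: [3.141, -0.0, 1.406]
force: [0.9, -0.3, -1.2]
opening: 0.0097
grip_force: 8.0
```

```bash
python3 - <<'E'
from h import *
st=status.state(); print(st["eef_pos"],st["force"],st["moment"],st["time_s"],st["opening"])
s=vision.camera("side")
for n in ["tray_grip","tray_nose","tray_centre"]: print(n,[(round(d["conf"],2),np.round(d["location"],4).tolist()) for d in nets.mark_of(n,s)[:3]])
E
```

```text
[0.42579059 0.09802247 0.12466871] [ 0.85407347 -0.31112344 -1.23777782] [-0.25024491 -0.16671532 -0.02245353] 10.25 0.00972544121060243
tray_grip [(0.84, [0.3066, -0.4895, 0.0628])]
tray_nose [(0.69, [0.3194, -0.5934, -0.0])]
tray_centre [(0.95, [0.3087, -0.5281, 0.0149]), (0.89, [0.4309, 0.1357, 0.0927])]
```

Call:
step_arm(
  steps="5 0 2 1 0;5 1 4 2 0;5 1 7 3 0;5 2 10 5 0;5 2 13 6 0;5 3 16 8 0;5 3 18 9 0;5 3 20 10 0;5 3 20 10 0;5 3 20 10 0",
  squeeze=6,
)

```text
time_s: 11.28
eef_pos: [0.4288, 0.118, 0.1347]
orientation: [3.141, 0.0, 1.406]
force: [0.4, -2.4, -1.6]
opening: 0.0099
grip_force: 6.0
```

```bash
python3 - <<'E'
from h import *
st=status.state(); print(st["eef_pos"],st["force"],st["moment"],st["time_s"],st["opening"])
s=vision.camera("side"); save(s,"s5.png",(200,190,360,310),5)
for n in ["tray_grip","tray_nose","tray_centre"]: print(n,[(round(d["conf"],2),np.round(d["location"],4).tolist()) for d in nets.mark_of(n,s)[:3]])
E
```

```text
[0.42875699 0.11802981 0.13468883] [ 0.41770826 -2.37488884 -1.63978723] [-0.55072114 -0.03049856  0.08480633] 11.2833 0.009886407247307619
tray_grip [(0.85, [0.3011, -0.4912, 0.0609]), (0.65, [0.4263, 0.117, 0.1518]), (0.17, [0.6486, 0.2118, -0.0014])]
tray_nose [(0.74, [0.3206, -0.589, -0.0011])]
tray_centre [(0.73, [0.4349, 0.1505, 0.0995]), (0.66, [0.3089, -0.5299, 0.0134])]
```

View pics/s5.png

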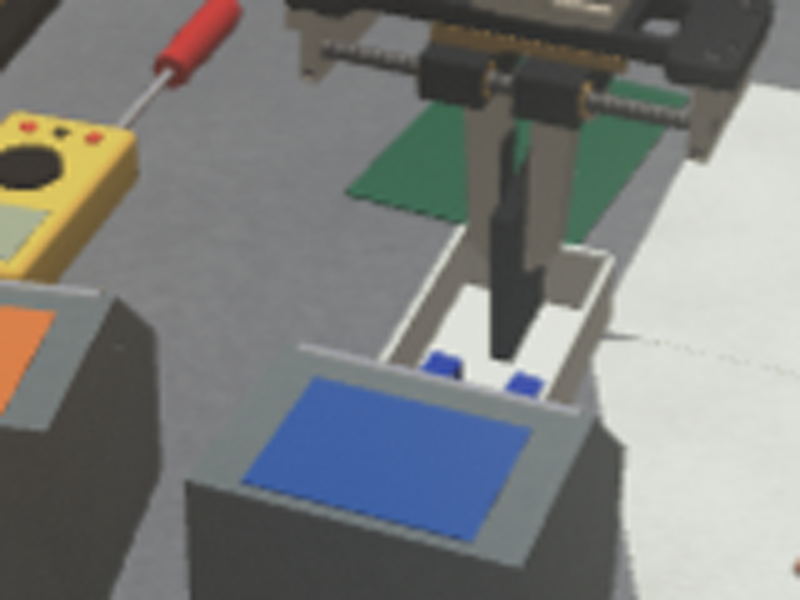

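Call:
step_arm(
  steps="5 0 2 1 0;5 1 4 2 0;5 1 6 4 0;5 1 8 5 0;5 2 10 6 0;5 2 12 7 0;5 2 14 8 0;5 3 16 9 0;5 3 18 9 0;5 3 18 9 0",
  squeeze=4,
)

```text
time_s: 12.32
eef_pos: [0.4318, 0.1364, 0.1437]
orientation: [3.141, -0.0, 1.406]
force: [0.3, 0.2, -1.8]
opening: 0.0102
grip_force: 4.0
```

```bash
python3 - <<'E'
from h import *
st=status.state(); print(st["eef_pos"],st["force"],st["moment"],st["time_s"],st["opening"])
s=vision.camera("side"); save(s,"s6.png",(200,190,360,310),5)
for n in ["tray_grip","tray_centre","relay0_centre"]: print(n,[(round(d["conf"],2),np.round(d["location"],4).tolist()) for d in nets.mark_of(n,s)[:4]])
# blue relay pixels in tray region & whitest rim rows
np.save("s6.npy",s["color"])
E
```

```text
[0.43182868 0.13640469 0.14367416] [ 0.26834412  0.19502245 -1.84721584] [-0.09777079 -0.07414633 -0.0081275 ] 12.3167 0.010179066201618814
tray_grip [(0.92, [0.3064, -0.4902, 0.061]), (0.68, [0.4279, 0.1337, 0.1625])]
tray_centre [(0.85, [0.3104, -0.5287, 0.0146]), (0.8, [0.437, 0.1504, 0.1036])]
relay0_centre [(0.62, [0.4505, 0.1545, 0.0949])]
```

View pics/s6.png

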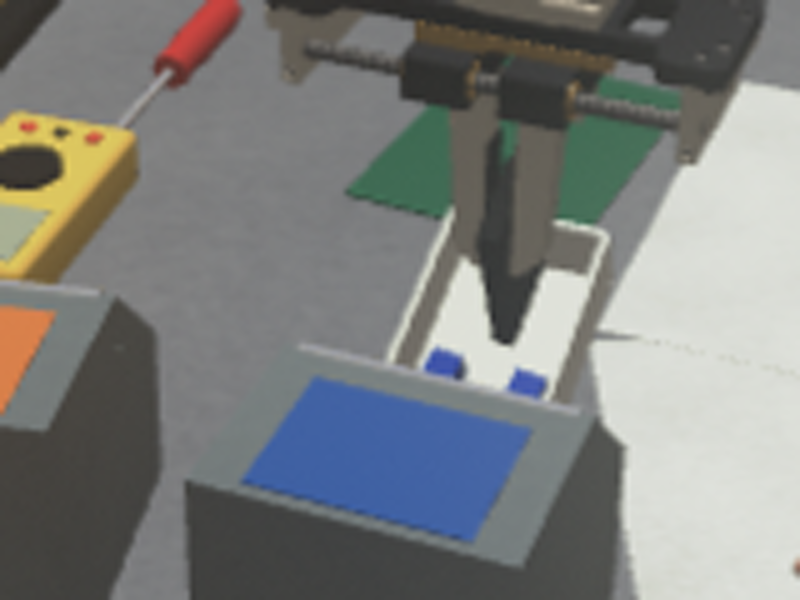

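The tray now pivots between the pads with its underside resting on the lip, tilted about 25°. The two rear relays are visible at (443,365) and (527,383) and have not slid yet. I'll keep tilting.

Call:
step_arm(
  steps="5 0 3 0 0;5 1 6 1 0;5 1 9 1 0;5 2 12 2 0;5 2 15 2 0;5 3 18 2 0;5 3 20 2 0;5 4 22 2 0;5 4 22 2 0;5 4 22 2 0",
  squeeze=4,
)

```text
time_s: 13.35
eef_pos: [0.4357, 0.1581, 0.1456]
orientation: [-3.141, 0.0, 1.406]
force: [-0.5, -0.9, -1.4]
opening: 0.0105
grip_force: 4.0
```

```bash
cat > look.py <<'E'
from h import *
import sys
st=status.state(); print(st["eef_pos"].round(4),st["force"].round(2),st["moment"].round(2),st["time_s"],st["opening"])
s=vision.camera("side"); np.save("s.npy",s["color"])
if len(sys.argv)>1: save(s,sys.argv[1],(200,190,360,310),5)
for n in ["tray_grip","tray_centre","tray_nose","relay0_centre"]: print(n,[(round(d["conf"],2),np.round(d["location"],4).tolist()) for d in nets.mark_of(n,s)[:4]])
c=s["color"].astype(int)[:, :]; m=((c[:,:,2]-c[:,:,0]>50)&(c[:,:,2]-c[:,:,1]>30)).astype(np.uint8); m=m[230:275,270:325]
n,l,stt,ce=cv2.connectedComponentsWithStats(m)
print("blue blobs",[(stt[i,4],(ce[i]+[270,230]).round(0).tolist()) for i in range(1,n) if stt[i,4]>5])
E
python3 look.py s7.png
```

```text
[0.4357 0.1581 0.1456] [-0.46 -0.91 -1.43] [-0.33  0.02  0.05] 13.35 0.01049341992882388
tray_grip [(0.88, [0.4317, 0.1558, 0.1663])]
tray_centre [(0.97, [0.3072, -0.5311, 0.0151]), (0.58, [0.4349, 0.1605, 0.102])]
tray_nose [(0.59, [0.3184, -0.59, -0.0034])]
relay0_centre []
blue blobs [(np.int32(137), [281.0, 272.0])]
```

Call:
step_arm(
  steps="5 0 1 2 0;5 0 2 4 0;5 0 3 6 0;5 0 3 6 0;5 0 3 6 0;5 0 3 6 0",
  squeeze=4,
)

```text
time_s: 14.1
eef_pos: [0.4359, 0.1611, 0.1518]
orientation: [3.141, -0.0, 1.406]
force: [-0.2, -0.6, 0.4]
opening: 0.01
grip_force: 4.0
```

```bash
cat > wl.py <<'E'
from h import *
from scipy.spatial.transform import Rotation as R
s=status.state(); w=vision.camera("wrist"); save(w,"w_%.2f.png"%s["time_s"],s=1.4)
T=np.eye(4); T[:3,:3]=R.from_euler("xyz",s["orientation"]).as_matrix(); T[:3,3]=s["eef_pos"]
w["world_to_cam"]=np.linalg.inv(T@np.array(w["T_tool_cam"]))
G=s["eef_pos"]+[0,0,.019]; a=s["orientation"][2]; u=np.array([np.cos(a),np.sin(a),0]); v=np.array([-u[1],u[0],0])
for th in (25,35,45):
    t=np.radians(th); f=lambda x,y,z:G+u*(x*np.cos(t)+z*np.sin(t))/1e3+v*y/1e3+np.array([0,0,(-x*np.sin(t)+z*np.cos(t))/1e3])
    print(th,"nose L/R floor",px(w,[f(105,33,-62),f(105,-33,-62)]).round(0).tolist(),"wall top back",px(w,[f(-25,36,-28),f(-25,-36,-28)]).round(0).tolist())
h=[tuple(px(w,np.array([.449,.2335,.136])+np.array([.163,.987,0])*-.019+np.array([-.987,.163,0])*y)[0].round(0)) for y in (.051,-.051)]
print("hinge",h)
c=w["color"].astype(int); m=((c[:,:,2]-c[:,:,0]>45)&(c[:,:,2]-c[:,:,1]>25)).astype(np.uint8)
n,l,stt,ce=cv2.connectedComponentsWithStats(m)
print("blue",[(stt[i].tolist(),ce[i].round(0).tolist()) for i in range(1,n) if stt[i,4]>15])
wm=(c.min(2)>120).astype(np.uint8); wm[:, :200]=0; wm[:,360:]=0
n,l,stt,ce=cv2.connectedComponentsWithStats(wm)
print("white",[stt[i].tolist() for i in range(1,n) if stt[i,4]>150])
for n in ["relay0_centre","tray_centre","flap_blue"]: print(n,[(round(d["conf"],2),np.round(d["location"],3).tolist(),px(w,d["location"])[0].round(0).tolist()) for d in nets.search_frame(n,w)[:5]])
E
python3 wl.py; python3 look.py
```

```text
25 nose L/R floor [[238.0, 130.0], [323.0, 130.0]] wall top back [[222.0, 312.0], [340.0, 312.0]]
35 nose L/R floor [[241.0, 152.0], [321.0, 152.0]] wall top back [[220.0, 322.0], [341.0, 322.0]]
45 nose L/R floor [[243.0, 175.0], [319.0, 175.0]] wall top back [[218.0, 330.0], [343.0, 330.0]]
hinge [(np.float64(196.0), np.float64(162.0)), (np.float64(370.0), np.float64(162.0))]
blue [([188, 0, 177, 134, 22345], [277.0, 65.0])]
white [[200, 158, 160, 131, 4597], [237, 171, 89, 105, 6327], [263, 352, 21, 37, 739]]
relay0_centre []
tray_centre [(0.94, [0.437, 0.166, 0.091], [281.0, 216.0])]
flap_blue [(0.35, [0.618, 0.155, 0.102], [529.0, 197.0])]
[0.4359 0.1611 0.1518] [-0.41 -0.21  0.85] [-0.14 -0.08  0.04] 14.3 0.009789639354709508
tray_grip [(0.7, [0.3028, -0.4916, 0.0645]), (0.62, [0.4356, 0.1555, 0.1736])]
tray_centre [(0.97, [0.3059, -0.5275, 0.014]), (0.65, [0.4329, 0.1558, 0.1074])]
tray_nose [(0.81, [0.3182, -0.5939, -0.0016])]
relay0_centre [(0.34, [0.7007, -0.2237, -0.0005])]
blue blobs [(np.int32(137), [281.0, 272.0])]
```

```bash
python3 - <<'E'
import cv2,glob
f=glob.glob("pics/w_*.png")[-1]; im=cv2.imread(f)
a=im[150:450,250:540]; a=cv2.resize(a,None,fx=2,fy=2)
a=cv2.convertScaleAbs(a,alpha=1.0); cv2.imwrite("pics/w8c.png",a)
E
```

```text
(no output)
```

View pics/w8c.png

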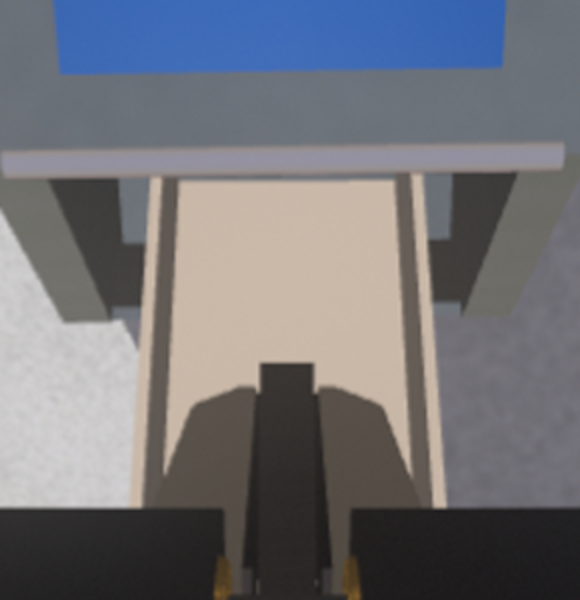

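The wrist crop shows an empty tray floor right to the nose edge (row ~180), just in front of the hinge bar, so all four relays have dropped in. I'll firm the grip to lock the tilt and draw back along the tray's own axis.

Call:
step_arm(
  steps="5 0 0 0 0;5 0 0 0 0;5 0 0 0 0;5 -1 -4 4 0;5 -1 -8 9 0;5 -2 -13 14 0;5 -3 -18 20 0;5 -4 -24 26 0;5 -5 -30 33 0;5 -6 -36 40 0",
  squeeze=40,
)

```text
time_s: 15.38
eef_pos: [0.4296, 0.1244, 0.1925]
orientation: [3.141, -0.0, 1.406]
force: [0.0, 0.5, -1.7]
opening: 0.0095
grip_force: 40.0
```

Call:
step_arm(
  steps="5 -1 -7 7 0;5 -2 -14 13 0;5 -4 -22 18 0;5 -5 -32 20 0;5 -7 -44 20 0;5 -9 -58 20 0;5 -11 -70 20 0;5 -13 -78 20 0;5 -14 -82 20 0;5 -14 -82 20 0",
)

```text
time_s: 16.22
eef_pos: [0.4155, 0.0423, 0.2116]
orientation: [-3.141, 0.0, 1.405]
force: [0.1, -0.2, -1.7]
opening: 0.0098
grip_force: 40.0
```

```bash
python3 look.py s9.png; python3 wl.py
```

```text
[0.4155 0.0423 0.2116] [ 0.13 -0.16 -1.69] [-0.02 -0.07  0.02] 16.2167 0.009784287972711428
tray_grip [(0.71, [0.3034, -0.4875, 0.0608]), (0.61, [0.4129, 0.0351, 0.2301])]
tray_centre [(0.74, [0.3108, -0.5268, 0.0155]), (0.72, [0.4128, 0.0381, 0.1695])]
tray_nose [(0.93, [0.4212, 0.0739, 0.1171]), (0.73, [0.3195, -0.5923, 0.0024])]
relay0_centre [(0.39, [0.6516, 0.2106, 0.0024])]
blue blobs [(np.int32(135), [280.0, 272.0])]
25 nose L/R floor [[238.0, 130.0], [323.0, 130.0]] wall top back [[222.0, 312.0], [340.0, 312.0]]
35 nose L/R floor [[241.0, 152.0], [321.0, 152.0]] wall top back [[220.0, 322.0], [341.0, 322.0]]
45 nose L/R floor [[243.0, 175.0], [319.0, 175.0]] wall top back [[218.0, 330.0], [343.0, 330.0]]
hinge [(np.float64(206.0), np.float64(-31.0)), (np.float64(360.0), np.float64(-32.0))]
blue [([214, 0, 134, 71, 8039], [280.0, 32.0]), ([245, 74, 73, 4, 181], [284.0, 75.0])]
white [[200, 51, 125, 238, 13551], [324, 150, 14, 138, 617], [263, 352, 22, 37, 775]]
relay0_centre []
tray_centre [(0.73, [0.415, 0.049, 0.148], [279.0, 215.0])]
flap_blue [(0.55, [0.441, 0.187, 0.108], [282.0, 27.0])]
```

The flap is shut again and the empty tray hangs at about 44°. I'll carry it over the mat.

Call:
step_arm(
  steps="5 2 -8 0 0;5 8 -28 0 -0.01;5 15 -55 -10 -0.02;5 23 -85 -20 -0.03;5 32 -115 -35 -0.04;5 40 -147 -50 -0.044;5 48 -177 -62 -0.044;5 55 -202 -72 -0.044;5 60 -217 -80 -0.044;5 60 -220 -85 -0.044",
)

```text
time_s: 17.5
eef_pos: [0.4761, -0.1797, 0.1256]
orientation: [-3.142, 0.0, 1.36]
force: [-0.4, 1.8, -1.3]
opening: 0.0099
grip_force: 40.0
```

Call:
step_arm(
  steps="5 0 0 -5 0;5 0 0 -10 0;5 0 0 -15 0;5 0 0 -19 0;5 0 0 -21 0;5 0 0 -21 0;5 0 0 -21 0",
)

```text
time_s: 18.08
eef_pos: [0.4758, -0.1767, 0.1058]
orientation: [3.141, 0.0, 1.362]
force: [0.6, 0.4, -2.3]
opening: 0.0096
grip_force: 40.0
```

```bash
python3 look.py s10.png
```

```text
[ 0.4758 -0.1767  0.1058] [ 0.59  0.36 -2.29] [-0.06 -0.05 -0.01] 18.0833 0.009561685347289711
tray_grip [(0.92, [0.304, -0.4875, 0.0664]), (0.75, [0.4758, -0.1812, 0.1266]), (0.18, [0.65, 0.2112, -0.0002])]
tray_centre [(0.95, [0.3078, -0.5263, 0.0158]), (0.69, [0.4757, -0.1849, 0.0622])]
tray_nose [(0.83, [0.4844, -0.143, 0.0123]), (0.66, [0.32, -0.5922, -0.0009])]
relay0_centre []
blue blobs [(np.int32(137), [281.0, 272.0])]
```

Call:
step_arm(
  steps="5 0 0 -3 0;5 0 0 -3 0;5 -1 -7 -5 0;5 -3 -15 -7 0;5 -4 -22 -11 0;5 -6 -30 -15 0;5 -8 -37 -19 0;5 -9 -44 -24 0;5 -10 -50 -29 0;5 -12 -55 -34 0",
  squeeze=4,
)

```text
time_s: 19.17
eef_pos: [0.4636, -0.2328, 0.071]
orientation: [3.141, -0.0, 1.361]
force: [0.5, -0.6, -1.7]
opening: 0.0101
grip_force: 4.0
```

```bash
python3 look.py s11.png
```

```text
[ 0.4636 -0.2328  0.071 ] [ 0.55 -0.6  -1.74] [ 0.02 -0.12 -0.03] 19.1667 0.01011444038204529
tray_grip [(0.62, [0.3045, -0.4874, 0.0605]), (0.59, [0.4607, -0.2386, 0.0854])]
tray_centre [(0.96, [0.3059, -0.529, 0.0143]), (0.72, [0.468, -0.2085, 0.0318]), (0.37, [0.4516, 0.2319, 0.0026])]
tray_nose [(0.86, [0.4801, -0.1473, 0.0076]), (0.74, [0.318, -0.5917, -0.0002])]
relay0_centre []
blue blobs [(np.int32(137), [281.0, 272.0])]
```

Call:
step_arm(
  steps="5 -1 -5 -5 0;5 -2 -9 -10 0;5 -3 -13 -15 0;5 -3 -16 -19 0;5 -3 -17 -21 0;5 -3 -17 -22 0;5 -3 -17 -22 0;5 -3 -17 -22 0;5 -3 -17 -22 0",
)

```text
time_s: 20.17
eef_pos: [0.4607, -0.249, 0.0494]
orientation: [-3.141, -0.0, 1.362]
force: [0.9, -0.6, -1.8]
opening: 0.0098
grip_force: 4.0
```

```bash
python3 look.py s12.png;  python3 wl.py | grep -v nose
```

```text
[ 0.4607 -0.249   0.0494] [ 0.89 -0.58 -1.83] [-0.11 -0.12  0.04] 20.1667 0.009785309163253956
tray_grip [(0.93, [0.3063, -0.4864, 0.0645]), (0.59, [0.4574, -0.2521, 0.069])]
tray_centre [(0.83, [0.3082, -0.5256, 0.0139]), (0.78, [0.4692, -0.2122, 0.0208])]
tray_nose [(0.63, [0.479, -0.148, 0.0051]), (0.55, [0.3171, -0.5936, -0.0011])]
relay0_centre []
blue blobs [(np.int32(137), [281.0, 272.0])]
hinge [(np.float64(-2430.0), np.float64(-6044.0)), (np.float64(-406.0), np.float64(-4136.0))]
blue []
white [[213, 74, 20, 215, 1222], [329, 74, 20, 215, 1146], [228, 80, 106, 183, 16018]]
relay0_centre []
tray_centre [(0.81, [0.465, -0.206, 0.011], [274.0, 174.0])]
flap_blue []
```

Call:
step_arm(
  steps="5 0 0 -1 0;5 0 0 -2 0;5 0 0 -3 0;5 0 0 -3 0;5 0 0 -3 0",
  squeeze=3,
)

```text
time_s: 21.03
eef_pos: [0.4608, -0.2491, 0.0467]
orientation: [3.141, 0.0, 1.362]
force: [-1.0, 0.2, 3.3]
opening: 0.0095
grip_force: 3.0
```

Contact with the mat (Fz +3 N). I'll open and lift away.

Call:
step_arm(
  steps="20 0 0 0 0;40 0 0 0 0;60 0 0 0 0;80 0 0 0 0;100 0 0 0 0;100 0 0 0 0;100 0 0 0 0;100 0 0 0 0;100 0 0 0 0;100 0 0 0 0",
)

```text
time_s: 21.87
eef_pos: [0.4607, -0.249, 0.0466]
orientation: [-3.142, -0.0, 1.362]
force: [0.6, -0.4, -0.7]
opening: 0.0721
grip_force: 0.0
```

Call:
step_arm(
  steps="100 0 0 5 0;100 0 0 15 0;100 0 0 30 0;100 0 0 55 0;100 0 0 85 0;100 0 0 115 0;100 0 0 140 0;100 0 0 150 0;100 0 0 150 0;100 0 0 150 0",
)

```text
time_s: 22.7
eef_pos: [0.4605, -0.2489, 0.1964]
orientation: [3.141, 0.0, 1.362]
force: [-0.7, -0.2, -0.9]
opening: 0.0928
grip_force: 0.0
```

```bash
python3 - <<'E'
from h import *
print(status.state()["opening"],status.state()["eef_pos"],status.state()["time_s"])
s=vision.camera("side"); t=vision.camera("top"); w=vision.camera("wrist")
for nm,p in (("S",s),("T",t),("W",w)):
  for n in ["tray_grip","tray_centre","tray_nose","mat","relay0_centre","multimeter","driver","flux_jar","spool"]:
    print(nm,n,[(round(d["conf"],2),np.round(d["location"],3).tolist()) for d in nets.mark_of(n,p)[:2]])
c=t["color"].astype(int)
for nm,m in (("blue",(c[:,:,2]-c[:,:,0]>60)&(c[:,:,2]-c[:,:,1]>30)),("orange",(c[:,:,0]-c[:,:,2]>100)&(c[:,:,1]<140))):
    n,l,st,ce=cv2.connectedComponentsWithStats(m.astype(np.uint8)); print(nm,[st[i].tolist() for i in range(1,n) if st[i,4]>15])
E
```

```text
0.09283043442569469 [ 0.46050895 -0.24885473  0.19635187] 22.7
S tray_grip [(0.66, [0.305, -0.487, 0.062]), (0.59, [0.461, -0.247, 0.068])]
S tray_centre [(0.85, [0.467, -0.213, 0.019]), (0.58, [0.308, -0.525, 0.016])]
S tray_nose [(0.92, [0.477, -0.148, 0.005]), (0.73, [0.319, -0.593, -0.002])]
S mat [(0.91, [0.471, -0.21, -0.0])]
S relay0_centre []
S multimeter [(0.61, [0.729, -0.042, -0.003])]
S driver [(0.75, [0.702, -0.224, -0.002])]
S flux_jar [(0.56, [0.447, -0.419, 0.001])]
S spool []
T tray_grip [(0.65, [0.308, -0.494, 0.063])]
T tray_centre [(0.93, [0.31, -0.53, 0.015])]
T tray_nose [(0.91, [0.322, -0.597, 0.006]), (0.45, [0.475, -0.151, 0.003])]
T mat [(0.55, [0.558, 0.4, -0.0])]
T relay0_centre []
T multimeter [(0.94, [0.732, -0.042, -0.002])]
T driver [(0.9, [0.698, -0.223, -0.002])]
T flux_jar [(0.84, [0.451, -0.422, 0.002])]
T spool [(0.9, [0.556, 0.399, -0.001])]
W tray_grip [(0.88, [0.457, -0.252, 0.071]), (0.82, [0.304, -0.487, 0.067])]
W tray_centre [(0.9, [0.469, -0.213, 0.019]), (0.78, [0.31, -0.531, 0.022])]
W tray_nose [(0.98, [0.319, -0.597, 0.003]), (0.63, [0.478, -0.148, 0.004])]
W mat []
W relay0_centre []
W multimeter []
W driver [(0.7, [0.698, -0.224, -0.001])]
W flux_jar [(0.94, [0.449, -0.418, 0.002])]
W spool [(0.36, [0.466, -0.213, 0.022])]
blue [[469, 62, 60, 106, 5279], [322, 73, 7, 7, 39], [460, 78, 4, 5, 20], [464, 134, 4, 6, 19], [125, 210, 34, 38, 917], [160, 215, 29, 41, 742]]
orange [[177, 139, 22, 38, 651], [142, 140, 27, 32, 818], [328, 152, 32, 10, 210], [459, 160, 4, 5, 17]]
```

The tray is upright and centred on the mat. The blue flap looks as it did at the start (742 blue pixels against 735), no stray relays show in any view, and the other things haven't moved.

```bash
python3 -c "
from h import *
print(finish_job())"
```

```text
the job is handed in; nothing more can be done
None
```

The job is handed in at about 23 s: the relays went into the blue box (the tray was seen empty at the mouth; I couldn't see inside the box), its flap sprang shut, and the empty tray is upright on the green mat and released.

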